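# Seat a steel strip in the drill nest and clamp it with the torque knob

### The job

Gently push the steel strip that lies in the clamping nest along its channel until it is home against the end stop. Then slowly tighten the black round knob of the clamp clockwise (seen from above) until its ratchet slips with a click, stop there (two clicks at most), let go, and leave the strip clamped against the stop. Leave the things lying around alone.

Things in the scene. Friction and masses are not known exactly. Their poses are not given: they have to be found in the camera images.
- clamp: Dark steel bridge clamp fixed to the table, 86 x 104 mm foot. Origin on the table under the knob axis; x runs along the strip channel toward the end stop, z up. Two posts (28 mm in x, y = 28..42 mm either side) carry a crossbar (28 x 84 mm, z = 44..58 mm). A brass pad, 18 mm diameter, hangs under the crossbar on the knob axis, 5 to 13 mm above the strip (it varies).
- knob_grip (a point): Where to grip the knob: on its axis, 84 mm above the table. The knob is a black ribbed upright cylinder, 38 mm diameter, z = 67..97 mm, standing free above the crossbar; it stays at that height and can be gripped from above at any angle. Clockwise from above lowers the pad 6 mm per rad: the pad meets the strip after 0.9 to 2.2 rad, so regrasps may be needed.
- knob_top (a point): Centre of the knob's top, 97 mm up. Torque: 0.2 to 0.25 Nm turns it freely; once the pad presses it rises within some 0.3 rad to 0.32 to 0.38 Nm, where the ratchet clicks, then falls to about 0.22 before the next click (ten a turn). Each click presses harder; four or more, or jerky turning, may overload the strip. The grip is cushioned: it twists 0.5 rad per Nm. Released, the screw holds.
- stop_face (a point): Middle of the end stop's face that the strip must touch, 17 mm above the table, 40 mm from the knob axis along the clamp's +x. The stop is a fixed steel block 40 mm wide, 14 mm thick, 30 mm high.
- nest: Aluminium channel fixed under the clamp: floor 14 mm above the table, 105 mm long, from x = -65 to +40 mm in the clamp's frame, with side rails (tops at 19 mm) 38.4 mm apart. Origin and axes coincide with the clamp's.
- strip: Plain dark steel strip with one hole, 118 x 36 x 6 mm, about 0.2 kg, lying flat in the nest. Origin at the centre of its underside, x along its length toward the stop. It starts 18 to 32 mm short of the stop. Home, its origin is at x = -19 mm in the clamp's frame.
- strip_end (a point): Middle of the strip's end face on the robot's side, 59 mm from its centre, 17 mm above the table (the face is 36 mm wide, z = 14..20 mm). It overhangs the nest's open end by 31 to 45 mm at the start and by 13 mm when home; nothing is below it, so it can be pushed here.
- spare_strip: Another such strip (118 x 36 x 6 mm) lying loose on the table beside the clamp; leave alone. Origin at the centre of its underside.
- marker: White and red paint marker (138 x 19 x 16 mm) lying on the table at the other side of the clamp; leave alone. Origin at the centre of its underside.
Mind the look-alikes: they are no part of the job. What is shaped like the strip but yellow is not meant.

How it is judged (in metres and radians):
On the way, in this order (a step that is already met when the one before it is completed fails the run):
1. the strip is home against the end stop (within 2 mm) (x of strip in the frame of clamp above -0.021 m), for 0.2 s.
2. the knob has been turned until its ratchet clicked: the strip, home and not touched by the fingers, is pressed onto the nest with more than 20 N (x of strip in the frame of clamp above -0.021 m and contact force between nest and strip above 20 N and contact force between the fingers and strip below 0.5 N), for 0.2 s.
At the end, for the whole second after the job is handed in: The strip lies at rest within 2 mm of the end stop and is still pressed onto the nest by the clamp with more than 20 N (the knob turned to its click presses with 25 to 35 N) (x of strip in the frame of clamp above -0.021 m and contact force between nest and strip above 20 N and linear speed of strip below 0.01 m/s); the robot touches nothing.
It fails at once if the strip is overloaded: more than 40 N between strip and nest (the knob was turned on far past the click) (contact force between nest and strip above 40 N).
It fails at once if the strip is pushed with more than 40 N (contact force between the fingers and strip above 40 N).
It fails at once if the spare strip is moved more than 15 mm (distance of spare_strip from where it was at the start of the episode above 0.015 m).
It fails at once if the marker is moved more than 20 mm (distance of marker from where it was at the start of the episode above 0.02 m).
It also fails if it takes over 64 s, if anything falls off the work surface, if the arm or the gripper's body presses on something with over 40 N, if the wrist force passes 120 N, or if a joint passes its speed limit or range.

### The arm

A 6-joint arm with a two-finger parallel gripper is mounted at the origin on a cart in front of the work surface, level with it; the furniture and walls round the work are solid. World frame = base frame: x ahead of the robot, y to its left, z up, the work surface at z = 0. Lengths are in m, angles in degrees, forces in N, time in s.
With the tool pointing down it reaches from about 0.425 to 0.95 m from the base axis. Payload 3.5 kg.
Tool frame: the origin (TCP) lies midway between the tips of the shut fingers; the grasp point (between the pads) lies 19 mm behind it; z points along the fingers, y is the line along which they close (so a half turn about z gives the same grasp; the last joint's range is limited). The gripper opens to 85 mm and grips with 20 to 120 N. Pads are 22 mm wide; open, the fingers measure 114 mm over their backs; the gripper's body (76 mm by 85 mm) begins 54 mm behind the grasp point. The pads swing forward as they close: fully open they stand 13 mm farther back than shut.
Start: joints at [60.447, 16.404, 90.338, -0, 73.258, -8.594], TCP at [0.241, 0.63, 0.231] pointing down, gripper open.
Joint ranges: [-158.93, 158.93], [-51.34, 127.21], [12.03, 142.37], [-87.48, 267.48], [13.55, 161.25], [-162.69, 162.69]. Speed limits (degrees/s): [159.86, 159.86, 180, 180, 180, 180].

### API

Orientations are given as [roll, pitch, yaw] about the fixed x, y, z axes, in that order (R = Rz(yaw) Ry(pitch) Rx(roll)).
In Python, from workcell import robot, cams, look_for, silhouettes gives the robot as it stands.
- The arm moves only by the tool drive_tool, never from a script. Its argument "commands" is a list of rows, each a list of 7 numbers: the turn, a rotation vector about the world's x, y, z in rad, then the shift along the world's x, y, z in m, then the opening, from -1 (shut) to 1 (fully open), so that 0 is half open. In form: [[ax, ay, az, dx, dy, dz, jaw], ...]. A call has 1 to 8 rows; each row shifts and turns the commanded pose from where the row before left it; what a row does not reach is not made up. A row lasts 1/12 s, in which the tool goes at most 41.7 mm and 7.16 degrees, less where a joint would pass 70% of its speed; a pose out of reach is approached as far as the arm can. A call with a gripper value outside its range is refused whole. The fingers move at their own pace and stop on an object; "newtons" is the grip in N (left out, the last holds). Time passes only in rows, so rows that do not move let the fingers close. It gives the time, the measured TCP pose, the force, the opening and the grip force at its end, in the units of the state.
- robot.state(): the state, without advancing time (a new reading comes with each control period).
- cams.capture(name): name is "side" or "top" or "wrist"; returns the picture (420x560x3 uint8, red, green, blue); there is no depth.
- cams.calibration(name): a dict with "fov_y" (degrees; the focal length in pixels is half the picture's height over the tangent of half this angle, whatever the lens; pixels are square), "cx", "cy" (the principal point, pixels), "R" (3x3) and "t" (3): a world point X has camera coordinates R X + t. Camera axes: x right, y down, z forward; pixel columns grow to the right and rows downward; lengths in m; the calibration is good to about 2 mm. A picture is of the moment at which its call begins: read the wrist's pose just before it. calibration takes no time and is no camera call; for the wrist camera it gives the pose at the moment of the call.
- robot.finish_job(): hands the job in; it is judged then, once.
Trained networks look in the newest picture that a camera, given by its name, has taken for a name from the list of things; names that differ only in an ending like _2 or _b are one class to them, and where a whole thing is asked for, a point or a joint stands for the part that bears it (a point fixed in the world has none). Each returns a list of dicts, best first, with "p" (0 to 1); they miss things now and then, are a little off and sometimes report something else, mostly with a low value. They report only what shows in the picture. A call takes as long as a camera call. They do not tell look-alikes from the thing itself.
- look_for(camera, thing): "at" ([x, y, z] in m, in the coordinates of the camera as it stood for that picture, good to about 4 mm: the middle of the surface that is visible of it).
- silhouettes(camera, thing): "mask" (420x560 bool, what is visible of it).
The state is a dict: "t": time; "joint_positions": joint angles; "joint_velocities": joint speeds; "effort": joint torques, N m; "ee_pos": TCP position; "orientation": TCP orientation; "contact_force": force on the tool from outside, world axes, zero at the start; "ft_torque": the same for the moment, N m; "opening": finger opening in m; "gripper_force": force on a finger pad.
Only numpy, scipy, OpenCV 4.12 (cv2) and the standard library are available. Lean on these libraries where they do the work, as an engineer would, in place of code of your own. Each camera call takes 0.05 s, during which the arm holds its last target. There are 200 camera calls.

## Working session

There is one attempt and no reset: what is moved stays moved. The work goes in short steps, Python scripts to look and compute and a tool call to move; the robot and the scene stay as the last step left them, time stands still between calls to the robot, and variables do not carry over. Pictures are saved under pics/ and viewed, at most 12 in all, crops included, and the job is handed in when it is done.

Besides the shell and the picture viewer there is one more tool, called after ">>>" as name([rows], argument=value, ...), one row to a line, values as JSON. drive_tool: Moves the arm, as the interface text tells. Its arguments: {"type":"object","properties":{"commands":{"type":"array"},"newtons":{"type":"number"}},"required":["commands"]}

```bash
mkdir -p pics; cat > h.py <<'E'
import numpy as np, cv2
from workcell import robot, cams, look_for, silhouettes
def ray(cam,u,v,z,c=None):
    c=c or cams.calibration(cam); f=210/np.tan(np.radians(c["fov_y"])/2)
    R=np.array(c["R"]);t=np.array(c["t"]); o=-R.T@t
    d=R.T@np.array([(u-c["cx"])/f,(v-c["cy"])/f,1]); return o+d*(z-o[2])/d[2]
def w(cam,p,c=None):
    c=c or cams.calibration(cam); return np.array(c["R"]).T@(np.array(p)-np.array(c["t"]))
def save(cam,name):
    im=cams.capture(cam); cv2.imwrite("pics/"+name+".png",im[:,:,::-1]); return im
E
python3 - <<'E'
from h import *
np.set_printoptions(precision=4,suppress=True)
a=save("top","top0");b=save("side","side0")
cv2.imwrite("pics/both.png",cv2.resize(np.hstack([a,b])[:,:,::-1],(800,300),interpolation=cv2.INTER_AREA))
for cam in ["top","side"]:
  for th in ["knob_top","stop_face","strip_end","strip","clamp","spare_strip","marker"]:
    try:
      for r in look_for(cam,th)[:3]: print(cam,th,round(r["p"],2),w(cam,r["at"]))
    except Exception as e: print(cam,th,e)
print(robot.state())
E
```

```text
top knob_top 0.97 [ 0.6239 -0.0613  0.0189]
top stop_face 0.69 [ 0.6188 -0.0605  0.023 ]
top strip_end 0.95 [ 0.439  -0.1772  0.0087]
top strip_end 0.75 [ 0.5622 -0.0609  0.0151]
top strip_end 0.65 [0.5459 0.1611 0.0043]
top strip 0.95 [ 0.7566 -0.2298  0.0086]
top strip 0.75 [ 0.5618 -0.0639  0.0173]
top strip 0.7 [0.5456 0.161  0.0088]
top clamp 0.66 [ 0.6228 -0.0687  0.0267]
top spare_strip 0.84 [ 0.6125 -0.1861  0.0085]
top marker 0.93 [0.6008 0.0464 0.0104]
top marker 0.26 [ 0.626  -0.0626  0.022 ]
side knob_top 0.9 [ 0.6243 -0.0899  0.0274]
side stop_face 0.8 [ 0.6249 -0.0901  0.0285]
side strip_end 0.8 [ 0.5559 -0.0613  0.0215]
side strip_end 0.8 [0.5424 0.157  0.0055]
side strip_end 0.69 [ 0.755  -0.2345  0.0026]
side strip 0.97 [ 0.4418 -0.1826  0.0042]
side strip 0.93 [ 0.5501 -0.0633  0.0245]
side strip 0.8 [ 0.756  -0.2407  0.0027]
side clamp 0.84 [ 0.6213 -0.0862  0.0295]
side spare_strip 0.64 [ 0.6151 -0.1854  0.0069]
side marker 0.86 [0.5933 0.0451 0.0164]
side marker 0.2 [ 0.623  -0.0872  0.029 ]
{'t': 0.8, 'joint_positions': array([60.4466, 16.4004, 90.337 ,  0.001 , 73.2574, -8.595 ]), 'joint_velocities': array([-0.1229,  0.006 , -0.0145,  0.0035,  0.044 ,  0.0544]), 'effort': array([ -0.0006, -40.5928, -29.2913,  -0.0002,   0.0007,  -0.    ]), 'ee_pos': array([0.2414, 0.6304, 0.2314]), 'orientation': array([179.9946,  -0.0002, 159.0413]), 'contact_force': array([-0.5379,  0.475 ,  1.0378]), 'ft_torque': array([-0.0414,  0.0036, -0.0192]), 'gripper_force': 0.0, 'opening': 0.08558054863653565}
```

View pics/top0.png

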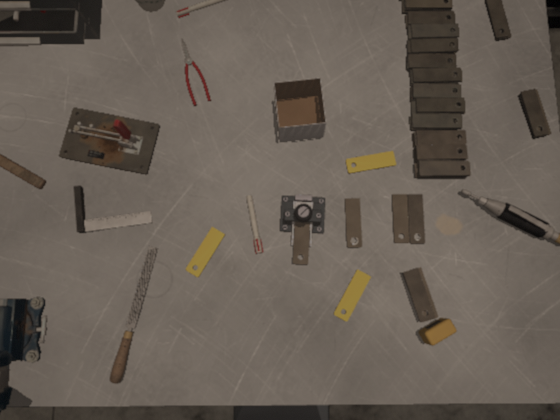

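View pics/side0.png

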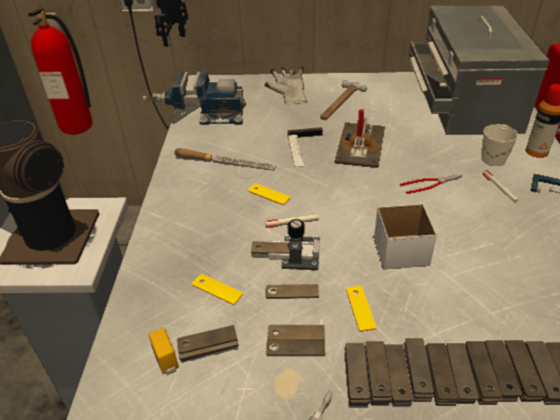

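```bash
python3 - <<'E'
from h import *
np.set_printoptions(precision=4,suppress=True)
a=cv2.imread("pics/top0.png")[180:280,230:370];b=cv2.imread("pics/side0.png")[200:310,240:380]
cv2.imwrite("pics/crop.png",np.hstack([cv2.resize(a,(400,286),interpolation=cv2.INTER_CUBIC),cv2.resize(b,(400,286),interpolation=cv2.INTER_CUBIC)]))
for cam in ["top","side"]:
  c=cams.calibration(cam); print(cam, c["fov_y"], -np.array(c["R"]).T@c["t"])
  cams.capture(cam)
  for th,z in [("knob_top",.085),("strip",.02),("clamp",.03)]:
    for r in silhouettes(cam,th)[:2]:
      m=r["mask"].astype(np.uint8); v,u=np.nonzero(m)
      rc=cv2.minAreaRect(np.c_[u,v].astype(np.float32))
      print(th,round(r["p"],2),len(u),u.mean(),v.mean(),u.min(),u.max(),v.min(),v.max(),rc, ray(cam,u.mean(),v.mean(),z))
E
```

```text
top 45.902494730710366 [ 0.4193 -0.0317  1.1576]
knob_top 0.57 1301 302.1790930053805 211.9108378170638 279 324 195 232 ((301.6616516113281, 213.13563537597656), (44.26594924926758, 36.789588928222656), 2.12109637260437) [ 0.6205 -0.065   0.085 ]
strip 0.98 689 370.0101596516691 161.46589259796806 345 394 151 172 ((369.95709228515625, 161.48155212402344), (14.90708065032959, 48.91386032104492), 79.5625228881836) [ 0.7536 -0.2299  0.02  ]
strip 0.95 651 300.35483870967744 241.889400921659 292 309 221 263 ((300.0020446777344, 242.22239685058594), (16.731937408447266, 42.18073654174805), 4.23639440536499) [ 0.5623 -0.062   0.02  ]
clamp 0.75 1384 302.13439306358384 210.9992774566474 279 325 194 232 ((301.6567077636719, 212.55258178710938), (45.589290618896484, 37.7337646484375), 2.6025619506835938) [ 0.633  -0.0667  0.03  ]
side 43.414386573406695 [ 0.631  -0.9638  0.9049]
knob_top 0.61 1216 299.4983552631579 247.78207236842104 281 319 219 269 ((300.0, 244.0), (50.0, 38.0), 90.0) [ 0.6265 -0.1317  0.085 ]
strip 0.79 437 269.6864988558352 247.2425629290618 251 288 241 253 ((269.5, 247.0), (12.0, 37.0), 90.0) [ 0.555  -0.0633  0.02  ]
strip 0.65 717 216.96792189679218 288.63458856345886 192 241 274 304 ((216.7938232421875, 288.3704833984375), (49.47760009765625, 15.465526580810547), 25.016895294189453) [ 0.4438 -0.1922  0.02  ]
clamp 0.56 1065 299.6244131455399 247.24413145539907 282 318 219 269 ((301.1504821777344, 244.24337768554688), (35.720706939697266, 49.822731018066406), 3.814074993133545) [ 0.6265 -0.0741  0.03  ]
```

View pics/crop.png

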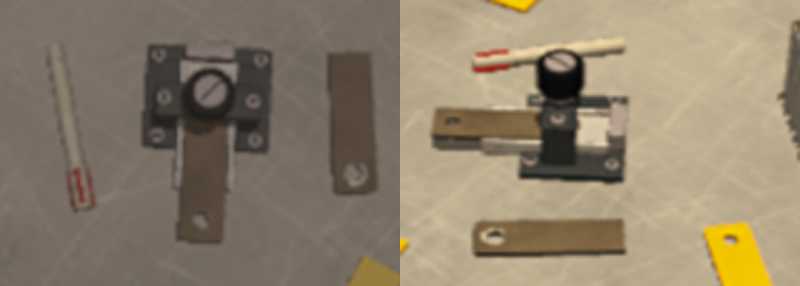

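>>> drive_tool([
  [0, 0, 0.038, 0.022, -0.034, 0, -1],
  [0, 0, 0.038, 0.022, -0.034, 0, -1],
  [0, 0, 0.038, 0.022, -0.034, 0, -1],
  [0, 0, 0.038, 0.022, -0.034, 0, -1],
  [0, 0, 0.038, 0.022, -0.034, 0, -1],
  [0, 0, 0.038, 0.022, -0.034, 0, -1],
  [0, 0, 0.038, 0.022, -0.034, 0, -1],
  [0, 0, 0.038, 0.022, -0.034, 0, -1],
], newtons=70)

```text
t: 1.87
ee_pos: [0.4181, 0.3566, 0.2317]
orientation: [180.0, 0.0, 176.6]
contact_force: [-0.8, 0.8, -0.3]
opening: 0.0003
gripper_force: 0.0
```

>>> drive_tool([
  [0, 0, 0, 0.01, -0.04, 0, -1],
  [0, 0, 0, 0.01, -0.04, 0, -1],
  [0, 0, 0, 0.01, -0.04, 0, -1],
  [0, 0, 0, 0.01, -0.04, 0, -1],
  [0, 0, 0, 0.0, -0.04, 0, -1],
  [0, 0, 0, 0, -0.04, 0, -1],
  [0, 0, 0, 0, -0.04, 0, -1],
  [0, 0, 0, 0, -0.04, 0, -1],
])

```text
t: 2.53
ee_pos: [0.4571, 0.0365, 0.2317]
orientation: [-180.0, 0.1, 176.5]
contact_force: [0.3, 0.1, -1.2]
opening: 0.0001
gripper_force: 0.0
```

>>> drive_tool([
  [0, 0, 0, 0.01, -0.04, 0, -1],
  [0, 0, 0, 0.01, -0.04, 0, -1],
  [0, 0, 0, 0, -0.01, 0, -1],
  [0, 0, 0, 0, 0, 0, -1],
])

```text
t: 2.87
ee_pos: [0.4776, -0.0543, 0.2315]
orientation: [-180.0, 0.0, 176.2]
contact_force: [-0.1, 0.4, 0.2]
opening: 0.0003
gripper_force: 0.0
```

```bash
python3 - <<'E'
from h import *
np.set_printoptions(precision=4,suppress=True)
s=robot.state();print(s["t"],s["ee_pos"],s["orientation"],s["opening"])
c=cams.calibration("wrist");print(c["R"],c["t"],c["fov_y"], -np.array(c["R"]).T@c["t"])
save("wrist","w0")
for th in ["knob_top","strip","strip_end","stop_face"]:
  for r in look_for("wrist",th)[:3]: print(th,round(r["p"],2),w("wrist",r["at"],c))
E
```

```text
2.8667 [ 0.4776 -0.0543  0.2315] [-179.9751    0.0136  176.1878] 0.0002695236902147357
[[ 0.0673  0.9977 -0.0003]
 [ 0.9573 -0.0645  0.2818]
 [ 0.2811 -0.0193 -0.9595]] [ 0.0217 -0.4979  0.2422] 65.63277133221821 [ 0.4071 -0.0491  0.3727]
strip 0.87 [0.5443 0.1597 0.005 ]
strip 0.81 [ 0.4402 -0.1745  0.0039]
strip 0.62 [ 0.5353 -0.0631  0.0203]
strip_end 0.95 [ 0.5343 -0.0601  0.0177]
strip_end 0.88 [0.5414 0.1574 0.0053]
strip_end 0.61 [ 0.4366 -0.1794  0.0034]
stop_face 0.66 [ 0.6011 -0.0664  0.0049]
```

View pics/w0.png

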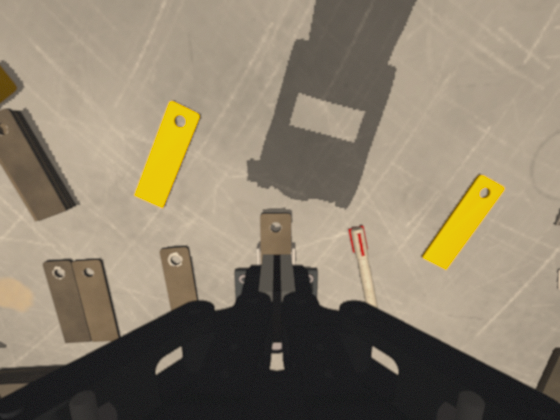

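```bash
python3 - <<'E'
from h import *
np.set_printoptions(precision=4,suppress=True)
im=cv2.imread("pics/w0.png")
for p in [(262,211),(291,210),(277,228)]: print(ray("wrist",*p,.02))
print("top")
print("knob",ray("top",303.2,211.5,.097),ray("side",295.7,225,.097))
for n,p,z in [("endL",(292.3,264),.02),("endR",(308,264.7),.02),("footL far",(281.5,195.2),.01),("footL near",(279.7,232),.01),("footR far",(325,195.7),.01),("footR near",(324.5,233),.01),("stopfaceL",(295,200.5),.03),("stopfaceR",(312.5,199.5),.03)]: print(n,ray("top",*p,z))
cr=im[195:275,220:335]; cv2.imwrite("pics/w0c.png",cv2.resize(cr,None,fx=6,fy=6,interpolation=cv2.INTER_CUBIC))
t=cv2.imread("pics/top0.png")[190:270,262:342];cv2.imwrite("pics/tc.png",cv2.resize(t,None,fx=7,fy=7,interpolation=cv2.INTER_CUBIC))
E
```

```text
[ 0.5069 -0.0679  0.02  ]
[ 0.5077 -0.0353  0.02  ]
[ 0.5281 -0.0523  0.02  ]
top
knob [ 0.6191 -0.0669  0.097 ] [ 0.6181 -0.0699  0.097 ]
endL [ 0.5115 -0.0429  0.02  ]
endR [ 0.5097 -0.0789  0.02  ]
footL far [ 0.6752 -0.0189  0.01  ]
footL near [ 0.5872 -0.0142  0.01  ]
footR far [ 0.6733 -0.1219  0.01  ]
footR near [ 0.5841 -0.1189  0.01  ]
stopfaceL [ 0.6579 -0.0504  0.03  ]
stopfaceR [ 0.66   -0.0911  0.03  ]
```

View pics/tc.png

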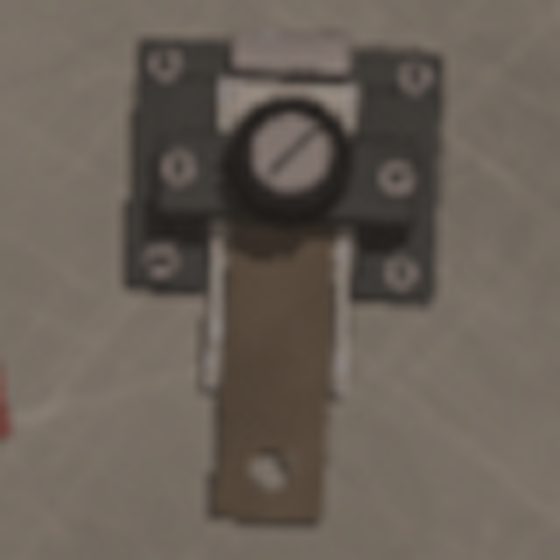

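View pics/w0c.png

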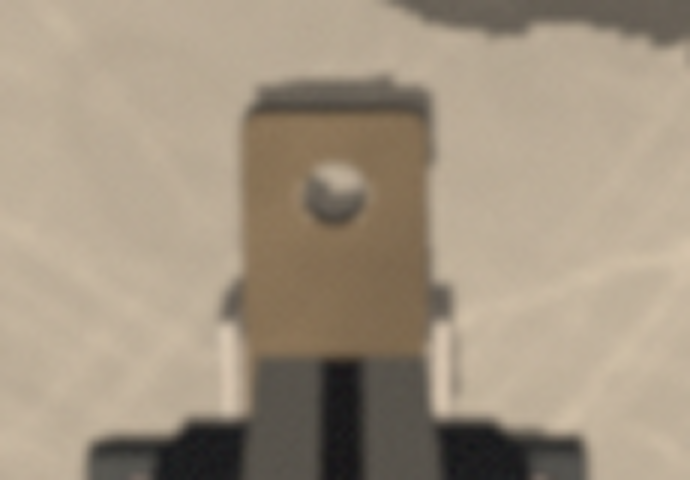

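```bash
python3 - <<'E'
from h import *
np.set_printoptions(precision=4,suppress=True)
for k in ["wrist","top","side"]:
  c=cams.calibration(k); print({a:c[a] for a in c if a not in "Rt"})
s=robot.state();print(s["ee_pos"],s["orientation"])
c=cams.calibration("wrist");print(c["R"],c["t"])
for p in [(260.8,213.3),(291.7,213.3)]: print(ray("wrist",*p,.02))
for p in [(-0.09+.6243,0)]: pass
cams.capture("wrist"); c=cams.calibration("wrist")
for r in look_for("wrist","strip_end")[:1]: print(r["at"],w("wrist",r["at"],c))
for r in silhouettes("wrist","strip")[:3]:
  v,u=np.nonzero(r["mask"]); print(r["p"],u.mean(),v.mean(),u.min(),u.max(),v.min(),v.max())
E
```

```text
{'fov_y': 65.63277133221821, 'cx': 276.48764301827185, 'cy': 212.634420880474}
{'fov_y': 45.902494730710366, 'cx': 286.97218873934264, 'cy': 212.92234333990524}
{'fov_y': 43.414386573406695, 'cx': 288.7305946202852, 'cy': 205.61278748467836}
[ 0.4772 -0.0502  0.2312] [179.9774  -0.0134 176.5769]
[[ 0.0605  0.9982  0.0005]
 [ 0.9578 -0.0582  0.2813]
 [ 0.2808 -0.0166 -0.9596]] [ 0.0208 -0.4969  0.2424]
[ 0.5095 -0.0695  0.02  ]
[ 0.5116 -0.0347  0.02  ]
[0.2128, 0.0158, 0.3866] [0.5432 0.1594 0.006 ]
0.88 162.68421052631578 154.39870626286387 131 195 102 207
0.86 457.97241155469004 223.09931840311586 417 499 176 271
```

>>> drive_tool([
  [0, 0, 0.01, -0.005, -0.008, -0.037, -1],
  [0, 0, 0, 0, 0, -0.037, -1],
  [0, 0, 0, 0, 0, -0.037, -1],
  [0, 0, 0, 0, 0, -0.037, -1],
  [0, 0, 0, 0, 0, -0.037, -1],
  [0, 0, 0, 0, 0, -0.037, -1],
  [0, 0, 0, 0, 0, 0, -1],
  [0, 0, 0, 0, 0, 0, -1],
])

```text
t: 3.93
ee_pos: [0.4706, -0.0585, 0.0077]
orientation: [179.9, -0.3, 177.1]
contact_force: [-0.5, 0.4, 0.1]
opening: -0.0003
gripper_force: 0.0
```

```bash
python3 - <<'E'
from h import *
np.set_printoptions(precision=4,suppress=True)
s=robot.state();print(s["t"],s["ee_pos"],s["orientation"],s["contact_force"])
c=cams.calibration("wrist")
print("knob",[(round(r["p"],2),w("wrist",r["at"],c)) for r in (save("wrist","w1") is None or look_for("wrist","knob_top"))])
a=cv2.imread("pics/w1.png");save("side","s1");b=cv2.imread("pics/s1.png")[190:300,220:360]
cv2.imwrite("pics/m1.png",np.hstack([cv2.resize(a,(400,300)),cv2.resize(b,(400,300),interpolation=cv2.INTER_CUBIC)]))
E
```

```text
3.9333 [ 0.4706 -0.0585  0.0077] [179.9028  -0.322  177.086 ] [-0.5256  0.3936  0.1314]
knob []
```

View pics/m1.png

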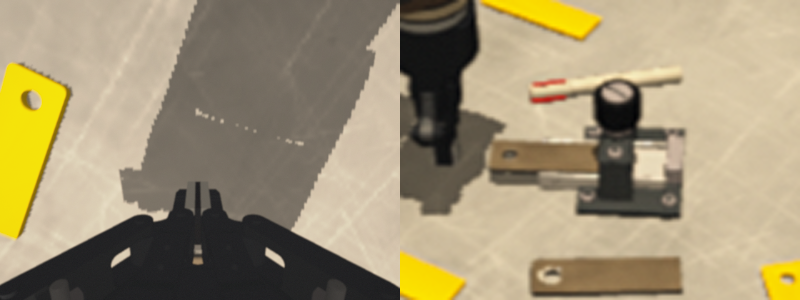

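>>> drive_tool([
  [0, 0, 0, 0.005, 0, 0, -1],
  [0, 0, 0, 0.005, 0, 0, -1],
  [0, 0, 0, 0.005, 0, 0, -1],
  [0, 0, 0, 0.004, 0, 0, -1],
  [0, 0, 0, 0.004, 0, 0, -1],
  [0, 0, 0, 0.003, 0, 0, -1],
  [0, 0, 0, 0.003, 0, 0, -1],
  [0, 0, 0, 0.003, 0, 0, -1],
])

```text
t: 4.75
ee_pos: [0.504, -0.0595, 0.009]
orientation: [180.0, -0.1, 177.0]
contact_force: [-1.6, 0.8, 0.4]
opening: -0.0
gripper_force: 0.8
```

>>> drive_tool([
  [0, 0, 0, 0.003, 0, 0, -1],
  [0, 0, 0, 0.003, 0, 0, -1],
  [0, 0, 0, 0.003, 0, 0, -1],
  [0, 0, 0, 0.003, 0, 0, -1],
])

```text
t: 5.08
ee_pos: [0.5165, -0.0596, 0.0091]
orientation: [180.0, -0.0, 177.0]
contact_force: [-1.0, -0.8, -0.9]
opening: -0.0002
gripper_force: 0.4
```

>>> drive_tool([
  [0, 0, 0, 0.003, 0, 0, -1],
  [0, 0, 0, 0.003, -0.001, 0, -1],
  [0, 0, 0, 0.003, 0, 0, -1],
])

```text
t: 5.33
ee_pos: [0.5257, -0.0608, 0.0093]
orientation: [-180.0, 0.0, 177.0]
contact_force: [-0.8, -0.4, -1.0]
opening: 0.0002
gripper_force: 0.4
```

>>> drive_tool([
  [0, 0, 0, 0.0015, 0, 0, -1],
  [0, 0, 0, 0.0015, 0, 0, -1],
])

```text
t: 5.5
ee_pos: [0.5286, -0.0607, 0.0094]
orientation: [-180.0, -0.0, 177.0]
contact_force: [-0.9, 0.3, 0.3]
opening: -0.0002
gripper_force: 0.7
```

```bash
python3 - <<'E'
from h import *
np.set_printoptions(precision=4,suppress=True)
save("side","s2");b=cv2.imread("pics/s2.png")[195:285,230:350];save("top","t2");a=cv2.imread("pics/t2.png")[185:275,242:362]
cv2.imwrite("pics/m2.png",np.hstack([cv2.resize(x,(400,300),interpolation=cv2.INTER_CUBIC) for x in (a,b)]))
print(robot.state()["contact_force"])
E
```

```text
[-0.0663  0.5081 -0.3653]
```

View pics/m2.png

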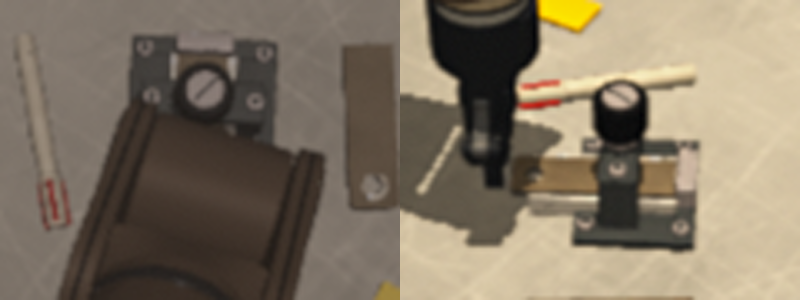

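>>> drive_tool([
  [0, 0, 0, 0.001, 0, 0, -1],
  [0, 0, 0, 0.001, 0, 0, -1],
])

```text
t: 5.77
ee_pos: [0.5297, -0.0606, 0.0093]
orientation: [180.0, -0.1, 177.0]
contact_force: [-5.5, 0.1, 3.4]
opening: -0.0001
gripper_force: 2.6
```

>>> drive_tool([
  [0, 0, 0, 0.001, 0, 0, -1],
  [0, 0, 0, 0, 0, 0, -1],
])

```text
t: 5.93
ee_pos: [0.5296, -0.0605, 0.0091]
orientation: [180.0, -0.3, 177.1]
contact_force: [-6.2, -0.7, 4.4]
opening: 0.0001
gripper_force: 3.0
```

>>> drive_tool([
  [0, 0, 0, 0.001, 0, 0, -1],
  [0, 0, 0, 0, 0, 0, -1],
])

```text
t: 6.1
ee_pos: [0.5297, -0.0604, 0.0089]
orientation: [180.0, -0.4, 177.1]
contact_force: [-8.7, -0.5, 6.3]
opening: -0.0001
gripper_force: 4.3
```

>>> drive_tool([
  [0, 0, 0, 0.001, 0, 0, -1],
  [0, 0, 0, 0, 0, 0, -1],
])

```text
t: 6.27
ee_pos: [0.5297, -0.0603, 0.0087]
orientation: [180.0, -0.6, 177.1]
contact_force: [-10.9, -1.9, 7.5]
opening: 0.0001
gripper_force: 5.5
```

>>> drive_tool([
  [0, 0, 0, -0.02, 0, 0, -1],
  [0, 0, 0, -0.025, 0, 0, -1],
  [0, 0, 0, 0, 0, 0.04, -1],
  [0, 0, 0, 0, 0, 0.04, 0],
  [0, 0, 0, 0, 0, 0.04, 1],
  [0, 0, 0, 0, 0, 0.04, 1],
  [0, 0, 0, 0, 0, 0, 1],
  [0, 0, 0, 0, 0, 0, 1],
])

```text
t: 6.93
ee_pos: [0.4909, -0.0614, 0.1732]
orientation: [-179.9, 0.5, 177.0]
contact_force: [0.3, -0.1, -0.8]
opening: 0.0606
gripper_force: 0.0
```

```bash
python3 - <<'E'
from h import *
np.set_printoptions(precision=4,suppress=True)
c=cams.calibration("wrist");save("wrist","w3");s=robot.state();print(s["t"],s["ee_pos"],s["orientation"],s["opening"],c["t"])
for th in ["knob_top","strip_end"]: print([(round(r["p"],2),w("wrist",r["at"],c)) for r in look_for("wrist",th)[:3]])
for p in [(0.6187,-.067,.097),(0.5407,-.0625,.02)]:
  q=np.array(c["R"])@p+c["t"]; f=210/np.tan(np.radians(c["fov_y"])/2); print(q[:2]/q[2]*f+[c["cx"],c["cy"]])
E
```

```text
6.9833 [ 0.4892 -0.0608  0.1704] [-179.9561    0.1959  177.0302] 0.06751709303621604 [ 0.0355 -0.4943  0.1778]
[(0.56, array([ 0.6079, -0.0627,  0.0555]))]
[(0.94, array([ 0.753 , -0.2562,  0.0029])), (0.93, array([0.5415, 0.1611, 0.0061])), (0.82, array([ 0.4358, -0.1791,  0.0034]))]
[277.6681 370.2724]
[278.0549 244.8908]
```

View pics/w3.png

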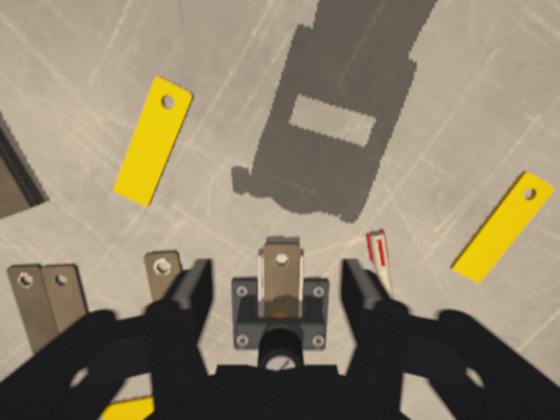

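>>> drive_tool([
  [0, 0, 0, 0.0325, -0.001, 0, 1],
  [0, 0, 0, 0.0325, -0.001, 0, 1],
  [0, 0, 0, 0.0325, -0.001, 0, 1],
  [0, 0, 0, 0.032, -0.001, 0, 1],
  [0, 0, 0, 0, 0, -0.025, 1],
  [0, 0, 0, 0, 0, -0.025, 1],
  [0, 0, 0, 0, 0, -0.025, 1],
  [0, 0, 0, 0, 0, -0.02, 1],
])

```text
t: 7.75
ee_pos: [0.6155, -0.0639, 0.069]
orientation: [179.9, -0.4, 177.0]
contact_force: [0.1, 0.1, -0.1]
opening: 0.0854
gripper_force: 0.0
```

>>> drive_tool([
  [0, 0, 0, 0, 0, -0.01, 1],
  [0, 0, 0, 0, 0, 0, 1],
  [0, 0, 0, 0, 0, 0, 1],
])

```text
t: 8.0
ee_pos: [0.6171, -0.0645, 0.0629]
orientation: [180.0, -0.2, 177.0]
contact_force: [0.5, 0.1, 0.8]
opening: 0.0855
gripper_force: 0.0
```

```bash
python3 - <<'E'
from h import *
np.set_printoptions(precision=4,suppress=True)
s=robot.state();print(s["t"],s["ee_pos"],s["orientation"],s["opening"],s["ft_torque"])
save("side","s3");b=cv2.imread("pics/s3.png")[170:290,220:380];save("wrist","w4");a=cv2.imread("pics/w4.png")
cv2.imwrite("pics/m3.png",np.hstack([cv2.resize(x,(400,300),interpolation=cv2.INTER_CUBIC) for x in (a,b)]))
E
```

```text
8.0 [ 0.6171 -0.0645  0.0629] [179.964   -0.156  177.0314] 0.08547545954250735 [-0.0282 -0.0117 -0.013 ]
```

View pics/m3.png

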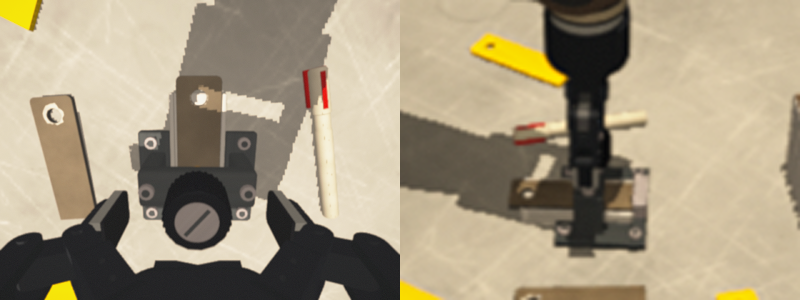

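>>> drive_tool([
  [0, 0, 0, 0.0015, 0.001, 0, 0],
  [0, 0, 0, 0, 0, 0, -0.2],
  [0, 0, 0, 0, 0, 0, -0.5],
  [0, 0, 0, 0, 0, 0, -1],
  [0, 0, 0, 0, 0, 0, -1],
  [0, 0, 0, 0, 0, 0, -1],
  [0, 0, 0, 0, 0, 0, -1],
  [0, 0, 0, 0, 0, 0, -1],
], newtons=60)

```text
t: 8.77
ee_pos: [0.62, -0.0651, 0.0659]
orientation: [-179.9, 0.1, 177.1]
contact_force: [-2.4, -4.0, 5.5]
opening: 0.0367
gripper_force: 59.9
```

```bash
cat > st.py <<'E'
from h import *
np.set_printoptions(precision=3,suppress=True)
s=robot.state();print(s["t"],s["ee_pos"],s["orientation"][2],s["joint_positions"][5],s["opening"],s["contact_force"],s["ft_torque"],s["effort"][5],s["gripper_force"])
E
python3 st.py
```

```text
8.7667 [ 0.62  -0.065  0.066] 177.05130241607978 -102.22450812418285 0.03669034231996519 [-2.376 -3.958  5.504] [-0.775  0.426 -0.015] -0.0014080049732001498 59.891377687454224
```

>>> drive_tool([
  [0, 0, -0.02, 0, 0, 0, -1],
  [0, 0, -0.04, 0, 0, 0, -1],
  [0, 0, -0.05, 0, 0, 0, -1],
  [0, 0, -0.05, 0, 0, 0, -1],
  [0, 0, -0.05, 0, 0, 0, -1],
  [0, 0, -0.05, 0, 0, 0, -1],
  [0, 0, -0.05, 0, 0, 0, -1],
  [0, 0, -0.05, 0, 0, 0, -1],
])

```text
t: 9.43
ee_pos: [0.6198, -0.0656, 0.0658]
orientation: [-179.8, 0.1, 156.4]
contact_force: [-2.9, -5.7, 6.7]
opening: 0.0367
gripper_force: 60.1
```

```bash
python3 st.py
```

```text
9.4333 [ 0.62  -0.066  0.066] 156.39040096944868 -81.52286142533622 0.03668025732449306 [-2.929 -5.694  6.687] [-1.009  0.526  0.285] -0.041662962175905704 60.1000839471817
```

>>> drive_tool([
  [0, 0, -0.05, 0, 0, 0, -1],
  [0, 0, -0.05, 0, 0, 0, -1],
  [0, 0, -0.05, 0, 0, 0, -1],
  [0, 0, -0.05, 0, 0, 0, -1],
  [0, 0, -0.05, 0, 0, 0, -1],
  [0, 0, -0.05, 0, 0, 0, -1],
  [0, 0, -0.05, 0, 0, 0, -1],
  [0, 0, -0.05, 0, 0, 0, -1],
])

```text
t: 10.1
ee_pos: [0.6196, -0.0661, 0.0659]
orientation: [-179.8, 0.2, 133.5]
contact_force: [-3.9, -6.6, 5.8]
opening: 0.0367
gripper_force: 60.1
```

```bash
python3 st.py
```

```text
10.1 [ 0.62  -0.066  0.066] 133.48341936117345 -58.60367205779766 0.03667326798101677 [-3.931 -6.619  5.83 ] [-1.175  0.707  0.239] -0.03995463252067566 60.08245825767517
```

>>> drive_tool([
  [0, 0, -0.04, 0, 0, 0, -1],
  [0, 0, -0.04, 0, 0, 0, -1],
  [0, 0, -0.04, 0, 0, 0, -1],
])

```text
t: 10.35
ee_pos: [0.6194, -0.0661, 0.0658]
orientation: [-179.8, 0.2, 126.6]
contact_force: [-4.4, -7.8, 7.0]
opening: 0.0366
gripper_force: 60.1
```

```bash
python3 st.py
```

```text
10.35 [ 0.619 -0.066  0.066] 126.63906034971146 -51.75694096171052 0.036622931470546856 [-4.432 -7.755  6.959] [-1.199  0.726  0.265] 0.017721784533932805 60.06926715373993
```

>>> drive_tool([
  [0, 0, -0.04, 0, 0, 0, -1],
  [0, 0, -0.04, 0, 0, 0, -1],
  [0, 0, -0.03, 0, 0, 0, -1],
])

```text
t: 10.6
ee_pos: [0.6193, -0.0662, 0.0658]
orientation: [-179.8, 0.2, 120.3]
contact_force: [-5.5, -6.3, 6.8]
opening: 0.0365
gripper_force: 60.1
```

```bash
python3 st.py
```

```text
10.6 [ 0.619 -0.066  0.066] 120.34769273834107 -45.462666576846296 0.03651061392282003 [-5.538 -6.346  6.795] [-1.204  0.824  0.291] 0.11472224956378341 60.07237672805786
```

>>> drive_tool([
  [0, 0, -0.03, 0, 0, 0, -1],
  [0, 0, -0.04, 0, 0, 0, -1],
  [0, 0, -0.03, 0, 0, 0, -1],
])

```text
t: 10.85
ee_pos: [0.6192, -0.0663, 0.0658]
orientation: [-179.8, 0.2, 114.6]
contact_force: [-5.2, -7.3, 7.4]
opening: 0.037
gripper_force: 60.1
```

```bash
python3 st.py
```

```text
10.85 [ 0.619 -0.066  0.066] 114.61869925144902 -39.730552775514916 0.03695131245711421 [-5.249 -7.317  7.422] [-1.298  0.852  0.25 ] 0.1109301159158349 60.09976387023926
```

>>> drive_tool([
  [0, 0, -0.03, 0, 0, 0, -1],
  [0, 0, -0.04, 0, 0, 0, -1],
  [0, 0, -0.03, 0, 0, 0, -1],
])

```text
t: 11.1
ee_pos: [0.6191, -0.0663, 0.0658]
orientation: [-179.8, 0.2, 108.9]
contact_force: [-5.4, -8.4, 7.2]
opening: 0.0365
gripper_force: 60.1
```

```bash
python3 st.py
```

```text
11.1 [ 0.619 -0.066  0.066] 108.89212722407596 -34.00208169575729 0.03650008735772434 [-5.404 -8.432  7.191] [-1.245  0.863  0.292] 0.11073868721723557 60.124234557151794
```

>>> drive_tool([
  [0, 0, -0.03, 0, 0, 0, -1],
  [0, 0, -0.04, 0, 0, 0, -1],
  [0, 0, -0.03, 0, 0, 0, -1],
])

```text
t: 11.35
ee_pos: [0.6189, -0.0663, 0.0658]
orientation: [-179.8, 0.3, 103.2]
contact_force: [-5.4, -7.7, 7.0]
opening: 0.0366
gripper_force: 60.1
```

```bash
python3 st.py
```

```text
11.35 [ 0.619 -0.066  0.066] 103.16825012382066 -28.274082498871074 0.036582710622110166 [-5.445 -7.742  7.01 ] [-1.271  0.946  0.28 ] 0.11044879909604788 60.1490718126297
```

>>> drive_tool([
  [0, 0, -0.03, 0, 0, 0, -1],
  [0, 0, -0.04, 0, 0, 0, -1],
  [0, 0, -0.03, 0, 0, 0, -1],
])

```text
t: 11.6
ee_pos: [0.6188, -0.0663, 0.0658]
orientation: [-179.8, 0.3, 97.4]
contact_force: [-6.4, -7.4, 7.0]
opening: 0.0366
gripper_force: 60.2
```

```bash
python3 st.py
```

```text
11.6 [ 0.619 -0.066  0.066] 97.43960742790651 -22.54430926735867 0.0365900362769258 [-6.416 -7.44   6.975] [-1.314  1.002  0.278] 0.11008758097887039 60.17486393451691
```

>>> drive_tool([
  [0, 0, -0.03, 0, 0, 0, -1],
  [0, 0, -0.04, 0, 0, 0, -1],
  [0, 0, -0.03, 0, 0, 0, -1],
])

```text
t: 11.85
ee_pos: [0.6187, -0.0664, 0.0658]
orientation: [-179.8, 0.3, 91.7]
contact_force: [-6.2, -8.4, 8.0]
opening: 0.0368
gripper_force: 60.2
```

```bash
python3 st.py
```

```text
11.85 [ 0.619 -0.066  0.066] 91.70830967599537 -16.81353264783865 0.03682818271828859 [-6.181 -8.419  8.003] [-1.341  1.15   0.274] 0.10956705082207918 60.20305037498474
```

>>> drive_tool([
  [0, 0, -0.03, 0, 0, 0, -1],
  [0, 0, -0.04, 0, 0, 0, -1],
  [0, 0, -0.03, 0, 0, 0, -1],
])

```text
t: 12.1
ee_pos: [0.6185, -0.0664, 0.0658]
orientation: [-179.8, 0.3, 86.0]
contact_force: [-7.7, -7.8, 7.6]
opening: 0.0363
gripper_force: 60.2
```

```bash
python3 st.py
```

```text
12.1 [ 0.619 -0.066  0.066] 85.9844536943255 -11.084752142420564 0.036284752527166626 [-7.742 -7.848  7.622] [-1.319  1.123  0.259] 0.10894614038988948 60.23157298564911
```

>>> drive_tool([
  [0, 0, -0.03, 0, 0, 0, -1],
  [0, 0, -0.04, 0, 0, 0, -1],
  [0, 0, -0.03, 0, 0, 0, -1],
])

```text
t: 12.35
ee_pos: [0.6184, -0.0664, 0.0658]
orientation: [-179.9, 0.3, 80.3]
contact_force: [-7.2, -8.1, 7.5]
opening: 0.0365
gripper_force: 60.3
```

```bash
python3 st.py
```

```text
12.35 [ 0.618 -0.066  0.066] 80.25163048216915 -5.352851987275455 0.03650048876617236 [-7.201 -8.083  7.458] [-1.26   1.2    0.241] 0.10823020013049245 60.26067674160004
```

>>> drive_tool([
  [0, 0, -0.03, 0, 0, 0, -1],
  [0, 0, -0.04, 0, 0, 0, -1],
  [0, 0, -0.03, 0, 0, 0, -1],
])

```text
t: 12.6
ee_pos: [0.6183, -0.0664, 0.0658]
orientation: [-179.9, 0.3, 74.5]
contact_force: [-7.8, -7.1, 9.5]
opening: 0.0368
gripper_force: 60.3
```

```bash
python3 st.py
```

```text
12.6 [ 0.618 -0.066  0.066] 74.52518706239769 0.37411850524989176 0.03678626067255431 [-7.834 -7.124  9.539] [-1.315  1.257  0.28 ] 0.12053168378770351 60.34768044948578
```

>>> drive_tool([
  [0, 0, -0.03, 0, 0, 0, -1],
  [0, 0, -0.03, 0, 0, 0, -1],
  [0, 0, -0.03, 0, 0, 0, -1],
])

```text
t: 12.85
ee_pos: [0.6181, -0.0663, 0.0658]
orientation: [-179.9, 0.3, 69.4]
contact_force: [-7.8, -7.5, 8.6]
opening: 0.0366
gripper_force: 60.4
```

```bash
python3 st.py
```

```text
12.85 [ 0.618 -0.066  0.066] 69.39548814898492 5.509090580390258 0.036562713867520004 [-7.801 -7.454  8.563] [-1.338  1.265  0.273] 0.1057991199195385 60.427608489990234
```

>>> drive_tool([
  [0, 0, -0.03, 0, 0, 0, -1],
  [0, 0, -0.03, 0, 0, 0, -1],
])

```text
t: 13.02
ee_pos: [0.6181, -0.0663, 0.0658]
orientation: [-179.9, 0.4, 66.0]
contact_force: [-7.8, -8.2, 8.6]
opening: 0.0367
gripper_force: 60.5
```

```bash
python3 st.py
```

```text
13.0167 [ 0.618 -0.066  0.066] 65.97081332133973 8.935643483107292 0.03668284974688446 [-7.825 -8.242  8.599] [-1.266  1.326  0.34 ] 0.1406398555263877 60.48791170120239
```

>>> drive_tool([
  [0, 0, -0.03, 0, 0, 0, -1],
  [0, 0, -0.03, 0, 0, 0, -1],
])

```text
t: 13.18
ee_pos: [0.618, -0.0663, 0.0658]
orientation: [-179.9, 0.4, 62.5]
contact_force: [-8.4, -8.1, 8.4]
opening: 0.0362
gripper_force: 60.5
```

```bash
python3 st.py
```

```text
13.1833 [ 0.618 -0.066  0.066] 62.54220203957908 12.36878678188577 0.036233809186884534 [-8.371 -8.069  8.447] [-1.213  1.392  0.365] 0.16842199489474297 60.510165095329285
```

>>> drive_tool([
  [0, 0, -0.025, 0, 0, 0, -1],
  [0, 0, -0.025, 0, 0, 0, -1],
])

```text
t: 13.35
ee_pos: [0.618, -0.0662, 0.0658]
orientation: [-179.9, 0.4, 59.7]
contact_force: [-8.7, -7.3, 9.9]
opening: 0.0364
gripper_force: 60.5
```

```bash
python3 st.py
```

```text
13.35 [ 0.618 -0.066  0.066] 59.69925685907108 15.212442642603925 0.03635071256640661 [-8.727 -7.302  9.913] [-1.256  1.394  0.406] 0.23307232651859522 60.527132749557495
```

>>> drive_tool([
  [0, 0, -0.025, 0, 0, 0, -1],
  [0, 0, -0.025, 0, 0, 0, -1],
])

```text
t: 13.52
ee_pos: [0.6179, -0.0662, 0.0658]
orientation: [-179.9, 0.4, 56.8]
contact_force: [-8.0, -7.8, 10.0]
opening: 0.0366
gripper_force: 60.5
```

```bash
python3 st.py
```

```text
13.5167 [ 0.618 -0.066  0.066] 56.82515813979211 18.0853498214054 0.03661633613180885 [-7.997 -7.827 10.05 ] [-1.205  1.413  0.298] 0.1478529442101717 60.52263021469116
```

>>> drive_tool([
  [0, 0, -0.025, 0, 0, 0, -1],
  [0, 0, -0.025, 0, 0, 0, -1],
])

```text
t: 13.68
ee_pos: [0.6179, -0.0661, 0.0658]
orientation: [-179.9, 0.4, 53.9]
contact_force: [-9.2, -7.0, 9.0]
opening: 0.037
gripper_force: 60.5
```

```bash
python3 st.py
```

```text
13.6833 [ 0.618 -0.066  0.066] 53.939674198697446 20.965079594155522 0.03698674563373239 [-9.171 -6.985  9.017] [-1.292  1.442  0.334] 0.12945641297847033 60.49649655818939
```

>>> drive_tool([
  [0, 0, 0, 0, 0, 0, -1],
  [0, 0, 0, 0, 0, 0, 0.3],
  [0, 0, 0, 0, 0, 0, 1],
  [0, 0, 0, 0, 0, 0, 1],
  [0, 0, 0, 0, 0, 0, 1],
  [0, 0, 0, 0, 0, 0, 1],
  [0, 0, 0, 0, 0, 0.01, 1],
  [0, 0, 0, 0, 0, 0.02, 1],
])

```text
t: 14.35
ee_pos: [0.6172, -0.0629, 0.0918]
orientation: [-179.6, 0.1, 53.9]
contact_force: [0.2, 0.1, -1.0]
opening: 0.0852
gripper_force: 0.0
```

>>> drive_tool([
  [0, 0, 0, 0, 0, 0.03, 1],
  [0, 0, 0, 0, 0, 0.03, 1],
  [0, 0, 0, 0, 0, 0.03, 1],
  [0, 0, 0, -0.04, 0, 0, 1],
  [0, 0, 0, -0.04, 0, 0, 1],
  [0, 0, 0, -0.04, 0, 0, 1],
  [0, 0, 0, 0, 0, 0, 1],
  [0, 0, 0, 0, 0, 0, 1],
])

```text
t: 15.02
ee_pos: [0.4972, -0.063, 0.1841]
orientation: [-180.0, -0.0, 53.8]
contact_force: [1.7, -0.1, 0.1]
opening: 0.0855
gripper_force: 0.0
```

```bash
python3 - <<'E'
from h import *
print(robot.state()["ee_pos"],robot.state()["contact_force"])
save("side","s5");b=cv2.imread("pics/s5.png")[195:285,230:350];a=cv2.imread("pics/s2.png")[195:285,230:350]
cv2.imwrite("pics/m5.png",np.hstack([cv2.resize(x,(400,300),interpolation=cv2.INTER_CUBIC) for x in (a,b)]))
E
```

```text
[ 0.49717472 -0.06299455  0.18411751] [ 1.6853304  -0.11958208  0.12635766]
```

View pics/m5.png

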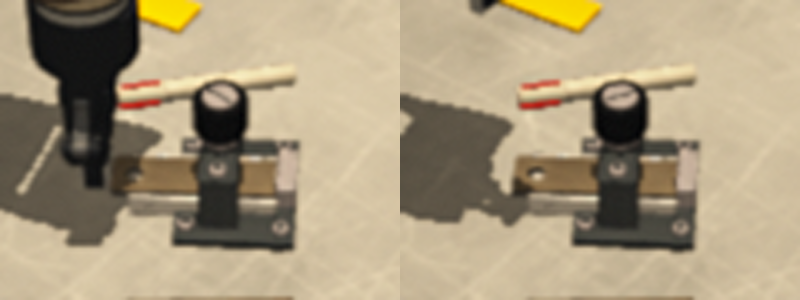

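```bash
python3 -c "
from workcell import robot
print(robot.finish_job())"
```

```text
the job is handed in; nothing more can be done
None
```

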